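# Hang the stocked hopper bin back on the louvred rail

## Robot

A 7-joint arm with a two-finger parallel gripper is mounted at the origin on the work surface. World frame = base frame: x ahead of the robot, y to its left, z up, the work surface at z = 0. Lengths are in m, angles in degrees, forces in N, time in s.
With the tool pointing down it reaches from about 0.4 to 0.85 m from the base axis. Payload 10.4 kg.
Tool frame: the origin (TCP) lies midway between the tips of the shut fingers; the grasp point (between the pads) lies 19 mm behind it (env.grip_point_offset is the z of the grasp point in the tool frame, in m); z points along the fingers, y is the line along which they close (so a half turn about z gives the same grasp; the last joint's range is limited). The gripper opens to 87 mm and grips with 3 to 60 N. Pads are 19 mm wide; open, the fingers measure 117 mm over their backs; the gripper's body (75 mm by 190 mm) begins 51 mm behind the grasp point.
Start: joints at [68.491, 19.034, -3.707, 83.658, 1.238, 77.344, -5.071], TCP at [0.216, -0.587, 0.223] pointing down, gripper open.
Joint ranges: [-148.97, 148.97], [-28.65, 121.19], [-84.17, 76.75], [9.2, 138.47], [-72.65, 252.65], [3.7, 117.97], [-149.18, 149.18]. Speed limits (degrees/s): [127.2, 127.2, 159.86, 159.86, 180, 180, 180].

## Interface

Orientations are given as a 3x3 rotation matrix whose columns are the frame's x, y, z axes.
In Python, from cell import env, viewer gives the robot as it stands.
- The arm moves only by the shell command python3 -m creep 'ROWS'. ROWS is JSON, a list of rows, each a list of 7 numbers: the shift along the world's x, y, z in m, then the turn, a rotation vector about the world's x, y, z in degrees, then the opening, from 0 (shut) to 1 (fully open). A call has 1 to 20 rows; each row shifts and turns the commanded pose from where the row before left it; what a row does not reach is not made up. A row lasts 1/12 s, in which the tool goes at most 41.7 mm and 7.16 degrees, less where a joint would pass 70% of its speed; a pose out of reach is approached as far as the arm can. A call is refused whole if a number of a shift passes 0.0417 or a number of a turn 7.16, either way. A call with a gripper value outside its range is refused whole. The fingers move at their own pace and stop on an object; the grip force is fixed at half the most. Time passes only in rows, so rows that do not move let the fingers close. It gives the time, the measured TCP pose, the force, the opening and the grip force at its end, in the units of the state.
- env.observe(): the state, without advancing time (a new reading comes with each control period).
- viewer.grab_frame(name): name is "side" or "top"; returns (picture, depth): 420x560x3 uint8, blue, green, red; 420x560 float32, m along the optical axis (not along the pixel's ray), 0 where there is no reading.
- viewer.camera_info(name): a dict with "K" (3x3 intrinsics, pixels), "R" (3x3) and "t" (3): a world point X has camera coordinates R X + t. Camera axes: x right, y down, z forward; pixel columns grow to the right and rows downward; lengths in m; the calibration is good to about 2 mm. A picture is of the moment at which its call begins. camera_info takes no time and is no camera call.
- env.sign_off(): hands the job in; it is judged then, once.
Trained networks look in the newest picture that a camera, given by its name, has taken for a name from the list of things; names that differ only in an ending like _2 or _b are one class to them, and where a whole thing is asked for, a point or a joint stands for the part that bears it (a point fixed in the world has none). Each returns a list of dicts, best first, with "confidence" (0 to 1); they miss things now and then, are a little off and sometimes report something else, mostly with a low value. They report only what shows in the picture. A call takes as long as a camera call. They do not tell look-alikes from the thing itself.
- viewer.look_for(camera, thing): "uv" ([column, row] in pixels, amid what is visible of it).
- viewer.outline_of(camera, thing): "region" (420x560 bool, what is visible of it) and "uv" ([column, row] in pixels, amid what is visible of it).
The state is a dict: "time": time; "joint_pos": joint angles; "qd": joint speeds; "effort": joint torques, N m; "ee_pos": TCP position; "eef_rot": TCP orientation; "force": force on the tool from outside, world axes, zero at the start; "moment": the same for the moment, N m; "opening": finger opening in m; "grasp_force": force on a finger pad.
Only numpy, scipy, OpenCV 4.12 (cv2) and the standard library are available. Lean on these libraries where they do the work, as an engineer would, in place of code of your own. Each camera call takes 0.05 s, during which the arm holds its last target. There are 200 camera calls.

## Task

Tidy the polishing bench: set the loose cup wheel, hub up, on the floor of the empty hopper bin standing on the bench, and only then hang that bin on the top rail of the rack, lip hooked over the rail, in the free bay above the empty label holder and centred on it. The bin should hang upright by its lip with the wheel still standing in it, hub up; leave the marble offcut, the jar and the brush where they are.

Things in the scene. Friction and masses are not known exactly. Their poses are not given: they have to be found in the camera images.
- bin: Loose grey plastic hopper bin on the bench, empty, about 0.18 kg. Origin: underside; +x to its back, z up. 105 wide (y), walls and floor 4 thick. Floor from x=-35 to 50. Back wall vertical, outer face x=50, 100 high. Front wall leans out 30 deg: from x=-35, z=0 to x=-70, z=60. Sides 60 high, 100 behind x=38.
- bin_tab (a point): Middle of the solid finger tab to grip, at x=-75.9, y=0, z=84.9 of the bin; axes as the bin's. The tab, 24 wide (y) and 14 thick, continues the front wall's slope, along (-0.5, 0, 0.866) of the bin, from the front rim (25 below this point along the slope) to 18 beyond it. Grip across its width or its thickness.
- bin_lip (a point): Middle of the lower edge of the bin's lip, at x=60, y=0, z=79 of the bin; axes as the bin's. The lip, 90 wide, runs along the back wall's top: a flange 5 thick (z=95 to 100) reaching back to x=62 and a down-turned edge 4 thick (x=58 to 62) hanging to z=79. The slot between it and the back wall is 8 wide, 16 deep.
- wheel: Loose steel cup wheel, about 0.12 kg, standing rim down on the bench: cup 48 diameter, 24 high, with a round hub of 22 diameter, 50 high on top (74 in all). Origin: centre of its underside, z up along the hub.
- wheel_hub (a point): Point on the wheel's hub axis 62 above its underside (the hub spans 24 to 74): the place to grip.
- panel: Fixed steel louvred rack on the bench, facing the robot. Origin on the bench below the middle of the rails' front plane; +x away from the robot, y along the rails, z up. Three flat rails 4 thick (x=0 to 4), 24 high, 400 long, tops at z=80, 140, 200, open behind; posts 30 square, 360 high at y=-200 and 200. Three bays at y=-125, 0, 125: two hold bins, one is free.
- rail_top (a point): Middle of the top edge of the top rail, 200 above the bench. A hung bin's lip flange rests on this edge, the down-turned lip behind the rail, and its back wall leans on the front of the rails. To pass over the rail the bin must be at least 16 higher than its seated height; there is room for 30.
- duct_mid (a point): Middle of the axis of a fixed round metal dust duct, 50 diameter, along y across the whole rack, 330 above the bench and 90 in front of the rails' front plane, over the hanging bins. A hand coming straight down on a hung bin's tab would strike it: lean the hand back towards the robot by about 30 degrees, as the tab leans.
- bay: Empty label holder (aluminium, 54 x 18, on the lowest rail) marking the free bay. Origin on the bench, below the rails' front plane, at the middle of the free bay; axes as the rack's. A bin hung here has its origin at about x=-50, y=0, z=105 of this frame and its lip edge at x=10, y=0, z=184.
- hung_a: A fixed neighbour bin already on the rack, same size as the loose bin, with steel rods in it. Origin on the bench under the front plane of the rails at the middle of its bay; axes as the rack's.
- hung_b: Another fixed neighbour bin on the rack, with rubber pads in it; origin and axes likewise.
- offcut: Bystander: loose marble offcut, 120 x 80 x 30. Origin: centre of its underside.
- paste: Bystander: loose closed jar, 70 diameter, 85 high. Origin: centre of its underside.
- brush: Bystander: loose brush lying flat. Origin under its middle, handle towards its -x.
Not all that is in view belongs to the job. What is shaped like the wheel but pink, purple or yellow is not meant.

How it is judged:
By the outcome, as a careful person would: the job done as asked, in the order asked, and still so for the second after the job is handed in, with the robot touching nothing.
It also fails if it takes over 69 s, if anything falls off the work surface, if the arm or the gripper's body presses on something with over 40 N, if the wrist force passes 120 N, or if a joint passes its speed limit or range.

## Working session

There is one attempt and no reset: what is moved stays moved. The work goes in short steps, Python scripts to look and compute and a shell command to move; the robot and the scene stay as the last step left them, time stands still between calls to the robot, and variables do not carry over. Pictures are saved under pics/ and viewed, at most 10 in all, crops included, and the job is handed in when it is done.

```bash
mkdir -p pics; cat > h.py <<'E'
import numpy as np, cv2
from cell import env, viewer
def pts(cam,d,mask):
    c=viewer.camera_info(cam);K=np.array(c['K']);R=np.array(c['R']);t=np.array(c['t'])
    v,u=np.nonzero(mask&(d>0));z=d[v,u]
    P=np.stack([(u-K[0,2])/K[0,0]*z,(v-K[1,2])/K[1,1]*z,z],1)
    return (P-t)@R
E
python3 - <<'E'
from h import *
np.set_printoptions(precision=3,suppress=True)
for cam in ['side','top']:
    im,d=viewer.grab_frame(cam); cv2.imwrite(f'pics/{cam}0.png',im); np.save(f'{cam}0.npy',d)
    for th in ['wheel','bin','bay','bin_tab','wheel_hub','hung_a','panel','bin_lip']:
        for r in viewer.outline_of(cam,th)[:4]:
            P=pts(cam,d,r['region']); 
            print(cam,th,round(r['confidence'],2),np.round(r['uv']),len(P),np.median(P,0) if len(P) else '',np.percentile(P,[2,98],axis=0).round(3).tolist() if len(P) else '')
E
```

```text
side wheel 0.82 [265. 302.] 357 [0.391 0.131 0.025] [[0.376, 0.104, 0.0], [0.42, 0.15, 0.077]]
side wheel 0.77 [247. 335.] 359 [0.322 0.204 0.025] [[0.308, 0.182, 0.004], [0.342, 0.223, 0.076]]
side wheel 0.68 [222. 281.] 292 [0.494 0.195 0.026] [[0.481, 0.175, 0.006], [0.512, 0.214, 0.077]]
side wheel 0.63 [230. 310.] 344 [0.405 0.22  0.025] [[0.392, 0.198, 0.001], [0.423, 0.24, 0.077]]
side bin 0.7 [394. 201.] 1839 [ 0.542 -0.35   0.043] [[0.434, -0.398, 0.001], [0.574, -0.285, 0.102]]
side bin_tab 0.96 [388. 203.] 1810 [ 0.542 -0.35   0.043] [[0.434, -0.398, 0.001], [0.573, -0.285, 0.102]]
side wheel_hub 0.86 [225. 277.] 368 [0.495 0.195 0.025] [[0.48, 0.169, -0.001], [0.546, 0.215, 0.077]]
side wheel_hub 0.77 [245. 337.] 365 [0.322 0.204 0.025] [[0.308, 0.182, 0.003], [0.345, 0.223, 0.076]]
side wheel_hub 0.74 [230. 312.] 335 [0.406 0.221 0.025] [[0.392, 0.199, 0.003], [0.424, 0.24, 0.077]]
side wheel_hub 0.73 [263. 302.] 320 [0.39  0.133 0.025] [[0.377, 0.112, 0.001], [0.409, 0.152, 0.077]]
side hung_a 0.64 [246. 184.] 1946 [0.696 0.057 0.145] [[0.585, -0.001, 0.106], [0.723, 0.
[... 832 characters left out ...]
el_hub 0.72 [230. 243.] 162 [0.498 0.187 0.026] [[0.48, 0.171, 0.011], [0.52, 0.212, 0.079]]
top wheel_hub 0.66 [247. 278.] 171 [0.397 0.123 0.025] [[0.376, 0.104, 0.009], [0.418, 0.144, 0.078]]
top wheel_hub 0.66 [229. 168.] 1096 [0.721 0.182 0.158] [[0.605, 0.123, 0.106], [0.748, 0.236, 0.209]]
top hung_a 0.85 [229. 165.] 1059 [0.722 0.182 0.16 ] [[0.605, 0.122, 0.106], [0.748, 0.236, 0.209]]
top hung_a 0.7 [271. 174.] 1061 [0.7   0.058 0.156] [[0.588, 0.002, 0.106], [0.726, 0.113, 0.21]]
top panel 0.87 [272. 180.] 5720 [0.645 0.047 0.349] [[0.575, -0.158, 0.007], [0.83, 0.268, 0.36]]
top bin_lip 0.55 [406. 236.] 1740 [ 0.513 -0.347  0.024] [[0.437, -0.397, -0.001], [0.571, -0.288, 0.103]]
```

View pics/side0.png

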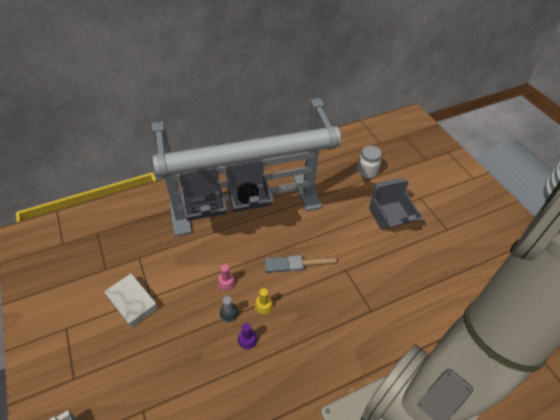

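View pics/top0.png

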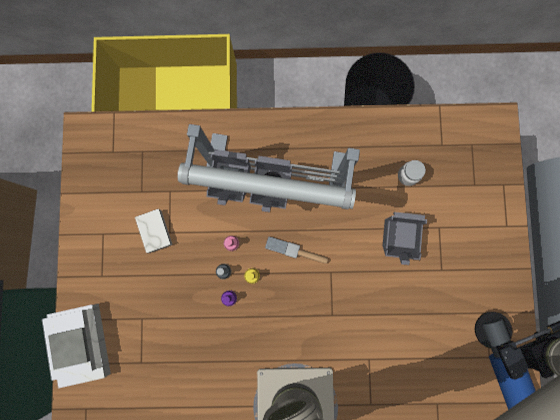

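The wheel candidates in the side image are pink (226,278), yellow (264,302), purple (247,336) and grey (229,310). Only the grey one is steel-coloured and none of the excluded colours, so it's the one meant. I'll confirm it in a crop and measure the poses.

```bash
python3 - <<'E'
from h import *
np.set_printoptions(precision=4,suppress=True)
im={c:cv2.imread(f'pics/{c}0.png') for c in('side','top')}; D={c:np.load(f'{c}0.npy') for c in im}
cv2.imwrite('pics/crop.png',np.hstack([cv2.resize(im['side'][250:360,190:300],(400,400)),cv2.resize(im['top'][140:220,180:260+0+100],(400,400*80//180)).copy() if 0 else cv2.resize(im['side'][130:230,240:340],(400,400))]))
A={c:pts(c,D[c],np.ones_like(D[c],bool)) for c in D}
def box(P,x0,x1,y0,y1,z0,z1): return P[(P[:,0]>x0)&(P[:,0]<x1)&(P[:,1]>y0)&(P[:,1]<y1)&(P[:,2]>z0)&(P[:,2]<z1)]
for c in A:
    P=A[c]
    Q=box(P,.37,.46,.165,.26,.068,.085); print(c,'hub',len(Q),Q.mean(0),Q.min(0),Q.max(0))
    Q=box(P,.37,.46,.165,.26,.018,.03); print(c,'cup',len(Q),Q.min(0),Q.max(0))
    Q=box(P,.52,.62,-.43,-.25,.092,.11); print(c,'back',len(Q),Q.mean(0),Q.min(0),Q.max(0)); 
    r=cv2.minAreaRect(Q[:,:2].astype(np.float32)*1000);print(r)
    Q=box(P,.4,.49,-.43,-.25,.075,.11); print(c,'tab',len(Q),Q.mean(0),Q.min(0),Q.max(0))
    for y0,y1 in((-.22,-.1),(.2,.33)):
        Q=box(P,.55,.9,y0,y1,.352,.37); print(c,'post',len(Q),Q.mean(0), cv2.minAreaRect(Q[:,:2].astype(np.float32)*1000))
    Q=box(P,.6,.76,-.13,-.0,.19,.207);print(c,'rail',len(Q),Q.mean(0)); 
    if len(Q)>5: print(np.polyfit(Q[:,1],Q[:,0],1),Q.min(0),Q.max(0))
for c in im:
    print(c,viewer.look_for(c,'bay'),viewer.look_for(c,'rail_top'),viewer.look_for(c,'duct_mid'))
E
```

```text
side hub 64 [0.4134 0.2183 0.0745] [0.4044 0.2077 0.0689] [0.4261 0.2286 0.0798]
side cup 139 [0.3934 0.1977 0.0183] [0.4317 0.2387 0.0297]
side back 202 [ 0.5655 -0.3475  0.0991] [ 0.5445 -0.4011  0.0921] [ 0.5826 -0.2935  0.1057]
((565.0723876953125, -348.49676513671875), (107.30036163330078, 28.440780639648438), 82.84046173095703)
side tab 69 [ 0.4347 -0.3275  0.0955] [ 0.4241 -0.3425  0.0754] [ 0.4529 -0.317   0.1068]
side post 394 [ 0.6349 -0.1363  0.3565] ((645.3162231445312, -131.8734130859375), (53.67216110229492, 140.71739196777344), 82.75312042236328)
side post 584 [0.6914 0.2458 0.3563] ((708.92529296875, 233.83102416992188), (83.6185073852539, 140.72732543945312), 82.61116790771484)
side rail 169 [ 0.6962 -0.0672  0.197 ]
[0.1736 0.7078] [ 0.6825 -0.1289  0.19  ] [ 0.7117 -0.0003  0.2045]
top hub 42 [0.4128 0.2175 0.074 ] [0.4028 0.2081 0.0692] [0.4237 0.2271 0.0799]
top cup 89 [0.3926 0.1964 0.0184] [0.4331 0.2374 0.0296]
top back 194 [ 0.5644 -0.3496  0.0996] [ 0.5449 -0.4016  0.0928] [ 0.5769 -0.2967  0.1071]
((563.1314086914062, -349.9170837402344), (104.92886352539062, 23.285715103149414), 81.78585052490234)
top tab 82 [ 0.4364 -0.3315  0.0939] [ 0.4219 -0.3446  0.0758] [ 0.4519 -0.3195  0.108 ]
top post 535 [ 0.635  -0.1381  0.3564] ((640.4943237304688, -132.91830444335938), (52.589195251464844, 140.0842742919922), 82.94055938720703)
top post 628 [0.6949 0.2442 0.3561] ((707.8162841796875, 237.40792846679688), (81.00592041015625, 139.0061492919922), 86.04097747802734)
top rail 105 [ 0.695  -0.0632  0.1988]
[0.1604 0.7051] [ 0.6825 -0.1299  0.191 ] [ 0.7066 -0.0007  0.2065]
side [{'uv': [288.0, 189.2], 'confidence': 0.64}, {'uv': [392.2, 201.4], 'confidence': 0.38}] [{'uv': [260.5, 156.6], 'confidence': 0.74}, {'uv': [292.3, 263.2], 'confidence': 0.2}] [{'uv': [262.7, 156.7], 'confidence': 0.66}]
top [] [{'uv': [276.7, 182.3], 'confidence': 0.77}] [{'uv': [273.5, 177.2], 'confidence': 0.94}]
```

View pics/crop.png

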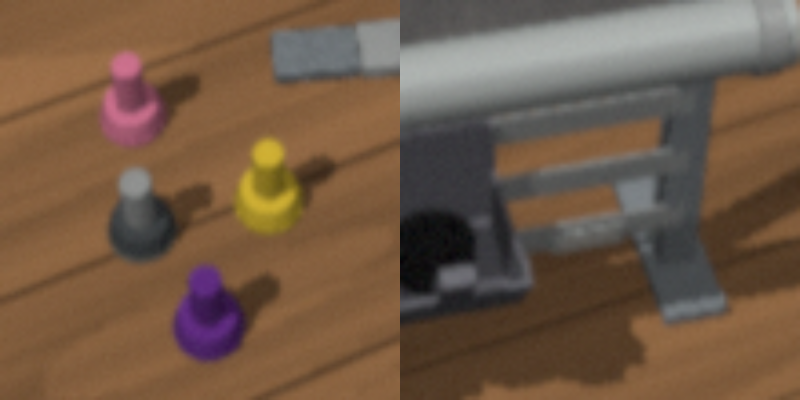

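The crop confirms it: the grey wheel is at (135,215) in the crop, which is side (229,310), and the free bay with the bright label holder is at side (~286,188). Next I'll fit models for precise bin and rack poses, and work out the tool moves.

```bash
cat > fit.py <<'E'
from h import *
from scipy.optimize import least_squares
def sdbox(P,c,h):
    q=np.abs(P-c)-h
    return np.linalg.norm(np.maximum(q,0),axis=1)+np.minimum(q.max(1),0)
def B(x0,x1,y0,y1,z0,z1): return (np.array([x0+x1,y0+y1,z0+z1])/2000,np.array([x1-x0,y1-y0,z1-z0])/2000)
BIN=[B(-35,50,-52.5,52.5,0,4),B(46,50,-52.5,52.5,0,100),B(50,62,-45,45,95,100),B(58,62,-45,45,79,100),B(38,50,48.5,52.5,0,100),B(38,50,-52.5,-48.5,0,100)]
def binsd(P):
    d=[sdbox(P,*b) for b in BIN]
    for s in(-1,1): # sides with sloped front
        x0=np.interp(P[:,2],[0,.06],[-.035,-.07]); q=np.stack([x0-P[:,0],P[:,0]-.05,np.abs(P[:,1]-s*.0505)-.002,P[:,2]-.06,-P[:,2]],1)
        d.append(np.linalg.norm(np.maximum(q,0),axis=1)+np.minimum(q.max(1),0))
    a=np.array([-.5,0,.866]);n=np.array([.866,0,.5]); o=np.array([-.0759,0,.0849])
    L=P-o; F=np.stack([L@n,P[:,1],L@a],1)
    d.append(sdbox(F,np.array([0,0,-.0035]),np.array([.007,.012,.0215])))
    L=P-np.array([-.035,0,0]); F=np.stack([L@n,P[:,1],L@a],1)
    d.append(sdbox(F,np.array([.002,0,.035]),np.array([.002,.0525,.035])))
    return np.min(d,0)
def fit(P,sd,p0):
    def loc(p):
        c,s=np.cos(p[2]),np.sin(p[2]); q=P-[p[0],p[1],0]
        return np.stack([c*q[:,0]+s*q[:,1],-s*q[:,0]+c*q[:,1],q[:,2]],1)
    r=least_squares(lambda p:sd(loc(p)),p0,loss='soft_l1',f_scale=.003,x_scale=[.01,.01,.1])
    return r.x, np.median(np.abs(sd(loc(r.x))))
E
python3 - <<'E'
from fit import *
np.set_printoptions(precision=4,suppress=True)
A={c:pts(c,np.load(f'{c}0.npy'),np.load(f'{c}0.npy')>0) for c in('side','top')}
def box(P,x0,x1,y0,y1,z0,z1): return P[(P[:,0]>x0)&(P[:,0]<x1)&(P[:,1]>y0)&(P[:,1]<y1)&(P[:,2]>z0)&(P[:,2]<z1)]
for c in ('side','top'):
    P=box(A[c],.4,.6,-.43,-.25,.008,.12); x,m=fit(P,binsd,[.51,-.345,-.14]); print(c,'bin',x[:2],np.degrees(x[2]),m)
for lab,g in(('h1',(.03+.62,.06,-.16)),('h2',(.05+.63,.182,-.16))):
  for c in A:
    P=box(A[c],.57,.76,g[1]-.062,g[1]+.062,.13,.215); P=P-[0,0,.105]; x,m=fit(P,binsd,g); 
    print(c,lab,x[:2],np.degrees(x[2]),m,'railfront',x[0]+.05*np.cos(x[2]),x[1]+.05*np.sin(x[2]))
R=[B(0,4,-200,200,z-24,z) for z in(80,140,200)]
for c in A:
    P=box(A[c],.66,.76,-.125,-.02,.04,.21); P=P[P[:,0]-.17*P[:,1]>.69]
    x,m=fit(P,lambda q:np.min([sdbox(q,*b) for b in R],0),[.705,.05,-.165]);print(c,'rack',x[:2],np.degrees(x[2]),m,len(P))
    Pp=box(A[c],.6,.76,-.2,-.1,.2,.29); print('post y',Pp.mean(0) if len(Pp) else 0,Pp.min(0),Pp.max(0))
c='side';im=cv2.imread('pics/side0.png');d=np.load('side0.npy');m=np.zeros(d.shape,bool);m[183:193,272:300]=1
g=im.min(2);print(g[183:194,270:304:2]); m&=g>110
P=pts('side',d,m);print(P.mean(0),P.min(0),P.max(0))
s=env.observe();print(s['eef_rot'],s['ee_pos'],env.grip_point_offset)
E
```

```text
side bin [ 0.5127 -0.3424] -7.7706434686201495 0.0009745388008423964
top bin [ 0.5124 -0.3436] -7.511504163254782 0.0007960860166155942
side h1 [0.6641 0.0629] -9.554584891341952 0.001486352326511618 railfront 0.7133875975458829 0.05456382819634234
top h1 [0.6645 0.0606] -8.925118644062088 0.0012723682605286554 railfront 0.7138656475782146 0.052795579444538596
side h2 [0.6891 0.186 ] -8.52056829544933 0.0014279690729133172 railfront 0.7385476185148414 0.1785730231406074
top h2 [0.6868 0.1815] -9.292778067825111 0.0009135740652111372 railfront 0.7361021625727198 0.1734062942079375
side rack [ 0.6693 -0.2179] -9.169275384116451 0.0011138628343783999 743
post y [ 0.6886 -0.1391  0.2543] [ 0.6773 -0.1628  0.2   ] [ 0.7095 -0.101   0.2897]
top rack [ 0.6627 -0.2107] -11.57289256619628 0.0011992905079660342 352
post y [ 0.6863 -0.1369  0.2392] [ 0.6786 -0.1529  0.2001] [ 0.7075 -0.1011  0.2883]
[[ 57  57  57  56  56  57  63  67  76  82  95 102 101 112 109  96  92]
 [ 57  60  59  62  60  74  83  88  99  99 106 106 103  95  89  86  84]
 [ 59  59  59  63  70  99 104 104 110 104 102 104 104  91  84  81  83]
 [ 65  63  72  69  77 107 109 108 100 108 114 103 103  84  77  83  81]
 [ 73  72  76  73  77  90 106 120 102 107 110  97  88  72  76  84  75]
 [ 73  73  71  71  75  89 105 118 102  90  94  89  80  66  76  92  73]
 [ 74  71  72  70  79  87  92  99  92  86  87  81  77  52  70  92  64]
 [ 74  71  69  68  76  88  86  86  84  79  77  69  64  45  54  81  71]
 [ 82  68  67  69  74  84  82  77  73  65  60  51  45  35  42  88  86]
 [ 84  63  58  56  68  71  68  63  51  39  39  32  37  37  46  89  88]
 [ 87  58  42  41  54  54  48  40  36  33  31  36  38  46  53  73  78]]
[ 0.6927 -0.0774  0.072 ] [ 0.6892 -0.1027  0.0688] [ 0.6972 -0.0656  0.08  ]
[[ 0.9384  0.3455  0.    ]
 [ 0.3455 -0.9384 -0.0001]
 [ 0.      0.0001 -1.    ]] [ 0.216  -0.5865  0.2226] -0.0187
```

```bash
python3 -m creep '[[0.0185,0.032,0,0,0,-2.3,0.7],[0.0185,0.032,0,0,0,-2.3,0.7],[0.0185,0.032,0,0,0,-2.3,0.7],[0.0185,0.032,0,0,0,-2.3,0.7],[0.0185,0.032,0,0,0,-2.3,0.7],[0.0185,0.032,0,0,0,-2.3,0.7],[0.0185,0.032,0,0,0,-2.3,0.7],[0.0185,0.032,0,0,0,-2.3,0.7],[0.0185,0.032,0,0,0,-2.3,0.7],[0.0185,0.032,0,0,0,-2.3,0.7],[0.0185,0.032,0,0,0,-2.3,0.7],[0.0185,0.032,0,0,0,-2.3,0.7]]'
python3 -m creep '[[-0.002,0.035,0,0,0,0,0.7],[-0.002,0.035,0,0,0,0,0.7],[-0.002,0.035,0,0,0,0,0.7],[-0.002,0.035,0,0,0,0,0.7],[-0.002,0.035,0,0,0,0,0.7],[-0.002,0.035,0,0,0,0,0.7],[-0.002,0.035,0,0,0,0,0.7],[-0.002,0.035,0,0,0,0,0.7],[-0.002,0.035,0,0,0,0,0.7],[-0.002,0.035,0,0,0,0,0.7],[-0.002,0.035,0,0,0,0,0.7],[-0.002,0.03,0,0,0,0,0.7],[0,0,0,0,0,0,0.7]]'
```

```text
time: 2.2
ee_pos: [0.4386, -0.2008, 0.2229]
eef_rot: [[0.991, -0.131, 0.001], [-0.131, -0.991, -0.001], [0.001, 0.001, -1.0]]
force: [0.5, -0.3, -0.2]
opening: 0.061
grasp_force: 0.0
time: 3.28
ee_pos: [0.4124, 0.2186, 0.2232]
eef_rot: [[0.993, -0.121, 0.001], [-0.121, -0.993, 0.003], [0.0, -0.003, -1.0]]
force: [-0.8, -0.7, -0.3]
opening: 0.0607
grasp_force: 0.0
```

```bash
python3 -m creep '[[0,-0.001,-0.035,0,0,0,0.7],[0,0,-0.035,0,0,0,0.7],[0,0,-0.035,0,0,0,0.7],[0,0,-0.03,0,0,0,0.7],[0,0,-0.025,0,0,0,0.7],[0,0,-0.02,0,0,0,0.7],[0,0,0,0,0,0,0.7],[0,0,0,0,0,0,0],[0,0,0,0,0,0,0],[0,0,0,0,0,0,0],[0,0,0,0,0,0,0],[0,0,0,0,0,0,0],[0,0,0,0,0,0,0]]'
```

```text
time: 4.37
ee_pos: [0.4146, 0.2118, 0.0433]
eef_rot: [[0.992, -0.129, 0.002], [-0.129, -0.992, 0.001], [0.002, -0.001, -1.0]]
force: [0.3, 1.3, 1.9]
opening: 0.0287
grasp_force: 0.8
```

```bash
python3 -m creep '[[0,0,0,0,0,0,0],[0,0,0,0,0,0,0],[0,0,0,0,0,0,0],[0,0,0,0,0,0,0],[0,0,0,0,0,0,0]]'; python3 -c "
from h import *
im,d=viewer.grab_frame('side');cv2.imwrite('pics/g1.png',cv2.resize(im[200:400,150:350],(600,600)))"
```

```text
time: 4.78
ee_pos: [0.4143, 0.2116, 0.043]
eef_rot: [[0.992, -0.129, 0.001], [-0.129, -0.992, -0.0], [0.001, -0.0, -1.0]]
force: [-0.1, 0.4, 6.5]
opening: 0.0211
grasp_force: 30.0
```

View pics/g1.png

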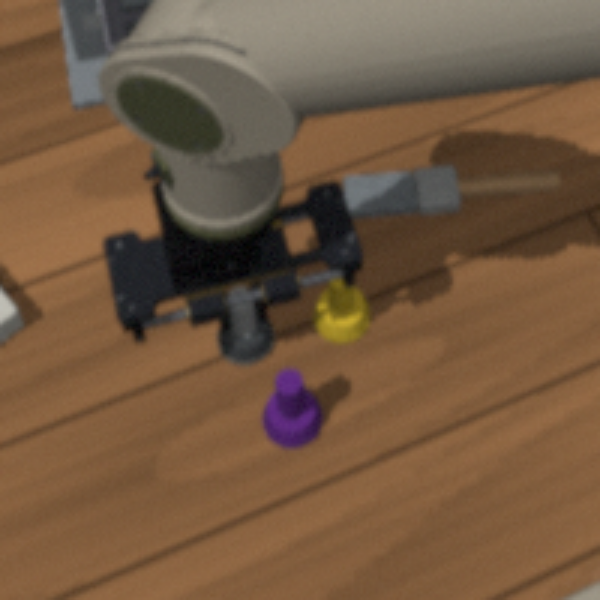

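The grey wheel is held by the hub (245,300 in the crop) and its neighbours are undisturbed. Now I'll lift and carry it.

```bash
python3 -m creep '[[0,0,0.015,0,0,0,0],[0,0,0.03,0,0,0,0],[0,0,0.035,0,0,0,0],[0,0,0.035,0,0,0,0],[0,0,0.035,0,0,0,0],[0,0,0.03,0,0,0,0],[0.002,-0.02,0,0,0,0,0],[0.002,-0.03,0,0,0,0,0],[0.002,-0.03,0,0,0,0,0],[0.002,-0.03,0,0,0,0,0],[0.002,-0.03,0,0,0,0,0],[0.002,-0.03,0,0,0,0,0],[0.002,-0.03,0,0,0,0,0],[0.002,-0.03,0,0,0,0,0],[0.002,-0.03,0,0,0,0,0],[0.002,-0.03,0,0,0,0,0],[0.002,-0.03,0,0,0,0,0],[0.002,-0.03,0,0,0,0,0],[0.002,-0.03,0,0,0,0,0],[0.002,-0.03,0,0,0,0,0]]'
python3 -m creep '[[0.015,-0.03,0,0,0,0,0],[0.015,-0.03,0,0,0,0,0],[0.015,-0.03,0,0,0,0,0],[0.015,-0.03,0,0,0,0,0],[0.01,-0.02,0,0,0,0,0],[0,-0.005,0,0,0,0,0],[0,0,0,0,0,0,0],[0,0,0,0,0,0,0]]'
```

```text
time: 6.5
ee_pos: [0.4414, -0.2, 0.2221]
eef_rot: [[0.992, -0.129, -0.001], [-0.129, -0.992, 0.0], [-0.001, 0.0, -1.0]]
force: [0.9, 0.9, 0.2]
opening: 0.0214
grasp_force: 30.0
time: 7.17
ee_pos: [0.5116, -0.3428, 0.2219]
eef_rot: [[0.992, -0.128, -0.001], [-0.128, -0.992, 0.001], [-0.001, -0.001, -1.0]]
force: [0.7, 0.7, -1.3]
opening: 0.0212
grasp_force: 30.0
```

```bash
python3 -m creep '[[0.003,0,-0.02,0,0,0,0],[0,0,-0.03,0,0,0,0],[0,0,-0.03,0,0,0,0],[0,0,-0.025,0,0,0,0],[0,0,-0.02,0,0,0,0],[0,0,-0.015,0,0,0,0],[0,0,-0.012,0,0,0,0],[0,0,-0.01,0,0,0,0],[0,0,-0.006,0,0,0,0],[0,0,-0.004,0,0,0,0],[0,0,0,0,0,0,0],[0,0,0,0,0,0,0]]'
```

```text
time: 8.17
ee_pos: [0.5153, -0.3436, 0.0512]
eef_rot: [[0.992, -0.129, 0.001], [-0.129, -0.992, -0.0], [0.001, 0.0, -1.0]]
force: [-0.7, -0.0, -1.3]
opening: 0.0212
grasp_force: 30.0
```

```bash
python3 -m creep '[[0,0,-0.002,0,0,0,0],[0,0,-0.002,0,0,0,0],[0,0,0,0,0,0,0]]'; python3 -m creep '[[0,0,0,0,0,0,0.3],[0,0,0,0,0,0,0.4],[0,0,0,0,0,0,0.45],[0,0,0,0,0,0,0.45],[0,0,0.01,0,0,0,0.45],[0,0,0.02,0,0,0,0.45],[0,0,0.03,0,0,0,0.45],[0,0,0.035,0,0,0,0.45],[0,0,0.035,0,0,0,0.45],[0,0,0.035,0,0,0,0.45],[0,0,0.03,0,0,0,0.45],[-0.035,0.005,0.01,0,0,0,0.45],[-0.035,0.005,0,0,0,0,0.45],[-0.035,0.005,0,0,0,0,0.45],[-0.035,0.005,0,0,0,0,0.45],[-0.03,0.005,0,0,0,0,0.5]]'
```

```text
time: 8.42
ee_pos: [0.5154, -0.3439, 0.0471]
eef_rot: [[0.992, -0.129, 0.001], [-0.129, -0.992, -0.001], [0.001, 0.001, -1.0]]
force: [0.9, -1.2, 1.9]
opening: 0.0212
grasp_force: 30.0
time: 9.75
ee_pos: [0.3428, -0.3181, 0.2523]
eef_rot: [[0.992, -0.129, 0.0], [-0.129, -0.992, -0.001], [0.001, 0.001, -1.0]]
force: [-0.5, -0.4, 0.5]
opening: 0.0412
grasp_force: 0.0
```

```bash
python3 - <<'E'
from fit import *
np.set_printoptions(precision=4,suppress=True)
ims=[]
for c in('side','top'):
    im,d=viewer.grab_frame(c)
    A=pts(c,d,d>0);P=A[(A[:,0]>.4)&(A[:,0]<.6)&(A[:,1]>-.43)&(A[:,1]<-.25)&(A[:,2]>.008)&(A[:,2]<.115)]
    x,m=fit(P,binsd,[.51,-.345,-.14]); print(c,x[:2],np.degrees(x[2]),m)
    c_,s_=np.cos(x[2]),np.sin(x[2]);L=(P[:,:2]-x[:2])@np.array([[c_,-s_],[s_,c_]])
    k=(P[:,2]>.068)&(abs(L[:,0])<.03)&(abs(L[:,1])<.03); print('hub in bin',L[k].mean(0),P[k,2].mean(),k.sum())
    u0,v0=(340,150) if c=='side' else (355,190)
    ims.append(cv2.resize(im[v0:v0+100,u0:u0+100],(400,400)))
cv2.imwrite('pics/b1.png',np.hstack(ims))
E
```

```text
side [ 0.5122 -0.3424] -7.970324828425706 0.001175796929909754
hub in bin [0.0006 0.0007] 0.07684168757794486 51
top [ 0.512  -0.3439] -7.757886847255416 0.001052494311192545
hub in bin [ 0.0005 -0.0004] 0.07799941717594715 41
```

View pics/b1.png

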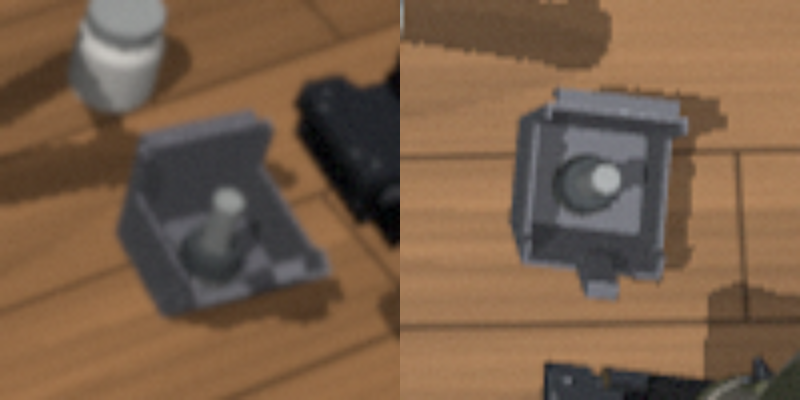

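The wheel stands hub up mid-floor: hub at (228,200) in the side half, (605,178) in the top half. Next is the tab approach with a 30° lean.

```bash
python3 -m creep '[[0.009,-0.0015,-0.016,-0.66,-4.95,0,0.6],[0.009,-0.0015,-0.016,-0.66,-4.95,0,0.6],[0.009,-0.0015,-0.016,-0.66,-4.95,0,0.6],[0.009,-0.0015,-0.016,-0.66,-4.95,0,0.6],[0.009,-0.0015,-0.016,-0.66,-4.95,0,0.6],[0.009,-0.0015,-0.016,-0.66,-4.95,0,0.6],[0,0,0,0,0,0,0.6],[0,0,0,0,0,0,0.6]]'
```

```text
time: 10.52
ee_pos: [0.3984, -0.3268, 0.1553]
eef_rot: [[0.861, -0.129, 0.492], [-0.112, -0.992, -0.064], [0.497, -0.0, -0.868]]
force: [-0.0, 0.6, 0.6]
opening: 0.0519
grasp_force: 0.0
```

```bash
python3 -m creep '[[0.012,-0.0018,-0.022,0,0,0,0.6],[0.012,-0.0018,-0.022,0,0,0,0.6],[0.012,-0.0018,-0.022,0,0,0,0.6],[0.007,-0.0012,-0.013,0,0,0,0.6],[0.0047,-0.0006,-0.0085,0,0,0,0.6],[0,0,0,0,0,0,0.6]]'; python3 -m creep '[[0,0,0,0,0,0,0],[0,0,0,0,0,0,0],[0,0,0,0,0,0,0],[0,0,0,0,0,0,0],[0,0,0,0,0,0,0],[0,0,0,0,0,0,0],[0,0,0,0,0,0,0],[0,0,0,0,0,0,0],[0,0,0,0,0,0,0]]'
```

```text
time: 11.02
ee_pos: [0.4485, -0.3341, 0.0681]
eef_rot: [[0.86, -0.126, 0.495], [-0.109, -0.992, -0.063], [0.499, 0.0, -0.867]]
force: [-1.7, -0.4, -0.2]
opening: 0.0521
grasp_force: 0.0
time: 11.77
ee_pos: [0.4467, -0.3349, 0.0687]
eef_rot: [[0.859, -0.129, 0.495], [-0.111, -0.992, -0.066], [0.5, 0.002, -0.866]]
force: [-3.8, 2.1, 7.4]
opening: 0.0239
grasp_force: 30.0
```

Gripped. Now a gentle lift of 60 mm, then check the sag.

```bash
python3 -m creep '[[0,0,0.002,0,0,0,0],[0,0,0.004,0,0,0,0],[0,0,0.006,0,0,0,0],[0,0,0.008,0,0,0,0],[0,0,0.01,0,0,0,0],[0,0,0.01,0,0,0,0],[0,0,0.01,0,0,0,0],[0,0,0.006,0,0,0,0],[0,0,0.004,0,0,0,0],[0,0,0,0,0,0,0],[0,0,0,0,0,0,0]]'
cat >> fit.py <<'E'
def fit6(P,sd,p0):
    # p: x,y,z of bin_tab, yaw, pitch(about bin y), roll
    from scipy.spatial.transform import Rotation as Ro
    o=np.array([-.0759,0,.0849])
    loc=lambda p:(P-p[:3])@Ro.from_euler('ZYX',p[3:]).as_matrix()+o
    r=least_squares(lambda p:sd(loc(p)),p0,loss='soft_l1',f_scale=.003,x_scale=[.01]*3+[.1]*3)
    M=Ro.from_euler('ZYX',r.x[3:]).as_matrix()
    return r.x,M,np.median(np.abs(sd(loc(r.x)))),loc(r.x)
def look(tab,yaw,pitch=0.):
    # gather points near the bin, minus the gripper (within 30 mm above tab) and wheel
    from scipy.spatial.transform import Rotation as Ro
    o=np.array([-.0759,0,.0849])
    for c in('side','top'):
        im,d=viewer.grab_frame(c);A=pts(c,d,d>0)
        M=Ro.from_euler('ZYX',[yaw,pitch,0]).as_matrix();L=(A-tab)@M+o
        k=(L[:,0]>-.058)&(L[:,0]<.068)&(abs(L[:,1])<.06)&(L[:,2]>-.01)&(L[:,2]<.11)
        k&=~((np.hypot(L[:,0],L[:,1])<.03)&(L[:,2]>.006))
        x,M,m,Q=fit6(A[k],binsd,[*tab,yaw,pitch,0])
        print(c,k.sum(),'tab',x[:3].round(4),'ypr',np.degrees(x[3:]).round(2),'lip',(x[:3]+M@(np.array([.06,0,.079])-o)).round(4),'res',round(m,4))
        cv2.imwrite(f'pics/last_{c}.png',im)
E
python3 - <<'E'
from fit import *
s=env.observe();g=s['ee_pos']-.0187*np.array(s['eef_rot'])[:,2];print(g,s['force'],s['moment'])
look(g,np.radians(-7.8))
E
```

```text
time: 12.68
ee_pos: [0.4466, -0.3346, 0.1281]
eef_rot: [[0.859, -0.129, 0.495], [-0.111, -0.992, -0.066], [0.499, 0.002, -0.866]]
force: [-0.3, -0.4, -3.7]
opening: 0.0239
grasp_force: 30.0
[ 0.43737678 -0.33341282  0.14429864] [-0.31440783 -0.42012551 -3.66766534] [ 0.16956643  1.14092944 -0.02137127]
side 1217 tab [ 0.4386 -0.3334  0.1495] ypr [-7.28  2.13 -0.25] lip [ 0.5731 -0.3506  0.1385] res 0.0009
top 1462 tab [ 0.4366 -0.3348  0.1464] ypr [-7.    0.73 -0.07] lip [ 0.5714 -0.3514  0.1387] res 0.0008
```

Only about 1.5° of sag. Raise the bin, turn it to the rack's yaw and move to 60 mm in front of the seat.

```bash
python3 -m creep '[[0,0,0.005,0,0,0,0],[0,0,0.01,0,0,0,0],[0,0,0.014,0,0,0,0],[0,0,0.015,0,0,0,0],[0,0,0.013,0,0,0,0],[0,0,0.009,0,0,0,0],[0,0,0.004,0,0,0,0],[0.002,0.008,0,0,0,0,0],[0.004,0.015,0,0,0,-0.2,0],[0.005,0.02,0,0,0,-0.2,0],[0.005,0.022,0,0,0,-0.2,0],[0.005,0.022,0,0,0,-0.2,0],[0.005,0.022,0,0,0,-0.2,0],[0.005,0.022,0,0,0,-0.2,0],[0.005,0.022,0,0,0,-0.2,0],[0.005,0.022,0,0,0,-0.2,0],[0.005,0.022,0,0,0,-0.2,0],[0.005,0.02,0,0,0,0,0],[0.005,0.018,0,0,0,0,0],[0.005,0.015,0,0,0,0,0]]'
python3 -m creep '[[0.005,0.016,0,0,0,0,0],[0.004,0.013,0,0,0,0,0],[0.003,0.009,0,0,0,0,0],[0.002,0.004,0,0,0,0,0],[0,0,0,0,0,0,0],[0,0,0,0,0,0,0]]'
python3 - <<'E'
from fit import *
s=env.observe();g=s['ee_pos']-.0187*np.array(s['eef_rot'])[:,2];print(g,s['force'])
look(g,np.radians(-9),np.radians(1.5))
E
```

```text
time: 14.45
ee_pos: [0.5071, -0.0824, 0.197]
eef_rot: [[0.856, -0.159, 0.491], [-0.137, -0.987, -0.081], [0.498, 0.002, -0.867]]
force: [0.8, 0.3, -3.2]
opening: 0.0236
grasp_force: 30.0
time: 14.95
ee_pos: [0.5212, -0.0429, 0.1975]
eef_rot: [[0.856, -0.16, 0.492], [-0.138, -0.987, -0.081], [0.499, 0.002, -0.867]]
force: [-0.6, -0.3, -2.9]
opening: 0.0235
grasp_force: 30.0
[ 0.51200623 -0.04134007  0.21369399] [-0.55336633 -0.30191283 -2.9009371 ]
side 804 tab [ 0.512  -0.0421  0.216 ] ypr [-8.6   0.73 -0.2 ] lip [ 0.6463 -0.0624  0.2084] res 0.0009
top 707 tab [ 0.5116 -0.0424  0.216 ] ypr [-9.22  0.93 -0.61] lip [ 0.6456 -0.0642  0.2079] res 0.001
```

```bash
python3 -m creep '[[0,0,0.003,0,0,0,0],[0.006,-0.001,0,0,0,0,0],[0.0099,-0.0015,0,0,0,0,0],[0.0099,-0.0015,0,0,0,0,0],[0.0099,-0.0015,0,0,0,0,0],[0.008,-0.0012,0,0,0,0,0],[0.005,-0.0008,0,0,0,0,0],[0.003,-0.0005,0,0,0,0,0],[0,0,0,0,0,0,0],[0,0,0,0,0,0,0]]'
python3 -m creep '[[0.001,-0.0002,0,0,0,0,0],[0.001,-0.0002,0,0,0,0,0],[0,0,0,0,0,0,0]]'
python3 - <<'E'
from fit import *
s=env.observe();g=s['ee_pos']-.0187*np.array(s['eef_rot'])[:,2];print(g,s['force'])
look(g,np.radians(-9),np.radians(1))
a=cv2.imread('pics/last_side.png')[130:230,230:330];b=cv2.imread('pics/last_top.png')[130:230,260:360]
cv2.imwrite('pics/p1.png',np.hstack([cv2.resize(q,(400,400)) for q in(a,b)]))
E
```

```text
time: 15.88
ee_pos: [0.5732, -0.0508, 0.2009]
eef_rot: [[0.855, -0.16, 0.492], [-0.138, -0.987, -0.081], [0.499, 0.002, -0.867]]
force: [0.1, -0.4, -3.5]
opening: 0.0239
grasp_force: 30.0
time: 16.13
ee_pos: [0.5754, -0.0511, 0.2012]
eef_rot: [[0.855, -0.16, 0.493], [-0.138, -0.987, -0.082], [0.5, 0.002, -0.866]]
force: [0.5, -0.8, -3.1]
opening: 0.0237
grasp_force: 30.0
[ 0.56618256 -0.04957396  0.21739976] [ 0.53948282 -0.84706851 -3.06503939]
side 322 tab [ 0.5677 -0.0404  0.2077] ypr [-12.12  -1.46   2.91] lip [ 0.7008 -0.0687  0.2052] res 0.001
top 976 tab [ 0.5662 -0.0504  0.22  ] ypr [-9.18  0.56  0.12] lip [ 0.7003 -0.0721  0.2128] res 0.0008
```

View pics/p1.png

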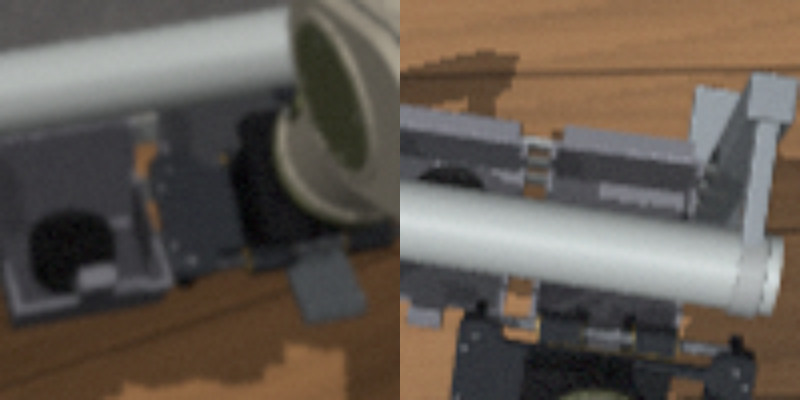

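The top crop shows the bin's lip line continuing hung_b's (at ~(625,140) vs (470,118)), a few mm short. I'll creep forward until contact.

```bash
for i in 1 2 3; do :; done; python3 -m creep '[[0.001,-0.0001,0,0,0,0,0],[0.001,-0.0001,0,0,0,0,0],[0,0,0,0,0,0,0],[0,0,0,0,0,0,0]]' | grep -E 'ee_pos|force'; python3 -m creep '[[0.001,-0.0001,0,0,0,0,0],[0,0,0,0,0,0,0],[0,0,0,0,0,0,0]]' | grep -E 'ee_pos|force'
```

```text
ee_pos: [0.577, -0.051, 0.2007]
force: [-4.6, 2.1, -1.0]
grasp_force: 30.0
ee_pos: [0.5773, -0.0505, 0.2002]
force: [-11.0, 5.2, 2.0]
grasp_force: 30.0
```

Contact confirmed: back wall on the rails. Back off slightly and lower.

```bash
python3 -m creep '[[-0.0015,0.0002,0,0,0,0,0],[-0.001,0.0002,0,0,0,0,0],[0,0,0,0,0,0,0],[0,0,-0.002,0,0,0,0],[0,0,-0.003,0,0,0,0],[0,0,-0.003,0,0,0,0],[0,0,-0.003,0,0,0,0],[0,0,-0.002,0,0,0,0],[0,0,0,0,0,0,0],[0,0,0,0,0,0,0]]'
python3 - <<'E'
from fit import *
s=env.observe();g=s['ee_pos']-.0187*np.array(s['eef_rot'])[:,2];print(g,s['force'])
look(g,np.radians(-9),np.radians(1))
E
```

```text
time: 17.65
ee_pos: [0.5758, -0.051, 0.1878]
eef_rot: [[0.855, -0.16, 0.492], [-0.138, -0.987, -0.081], [0.499, 0.002, -0.867]]
force: [0.2, -0.0, -3.8]
opening: 0.024
grasp_force: 30.0
[ 0.56658443 -0.04951334  0.20405296] [ 0.1606383  -0.04383554 -3.80600537]
side 441 tab [ 0.5685 -0.0417  0.2026] ypr [-11.56  -0.7    2.13] lip [ 0.7017 -0.0687  0.1984] res 0.001
top 952 tab [ 0.5669 -0.0497  0.2066] ypr [-9.32  0.68 -0.01] lip [ 0.7009 -0.0717  0.1991] res 0.0007
```

```bash
python3 -m creep '[[0,0,-0.002,0,0,0,0],[0,0,-0.002,0,0,0,0],[0,0,-0.002,0,0,0,0],[0,0,-0.002,0,0,0,0],[0,0,0,0,0,0,0],[0,0,0,0,0,0,0]]' | grep -E 'ee_pos|force'; python3 -m creep '[[0,0,-0.002,0,0,0,0],[0,0,-0.002,0,0,0,0],[0,0,-0.001,0,0,0,0],[0,0,0,0,0,0,0],[0,0,0,0,0,0,0]]'| grep -E 'ee_pos|force'
```

```text
ee_pos: [0.5758, -0.051, 0.1799]
force: [-0.4, 0.1, -4.2]
grasp_force: 30.0
ee_pos: [0.5759, -0.051, 0.175]
force: [-0.7, 0.3, -3.3]
grasp_force: 30.0
```

```bash
python3 -m creep '[[0,0,-0.001,0,0,0,0],[0,0,-0.001,0,0,0,0],[0,0,0,0,0,0,0],[0,0,0,0,0,0,0]]' | grep -E 'ee_pos|force'; python3 -m creep '[[0,0,-0.001,0,0,0,0],[0,0,-0.0005,0,0,0,0],[0,0,0,0,0,0,0],[0,0,0,0,0,0,0]]'| grep -E 'ee_pos|force'
python3 - <<'E'
from fit import *
s=env.observe();g=s['ee_pos']-.0187*np.array(s['eef_rot'])[:,2];print(g,s['force'])
look(g,np.radians(-9),np.radians(1))
E
```

```text
ee_pos: [0.5762, -0.051, 0.1734]
force: [-1.5, -0.4, -0.0]
grasp_force: 30.0
ee_pos: [0.5763, -0.0508, 0.1721]
force: [-2.4, 1.5, 3.2]
grasp_force: 30.0
[ 0.56708818 -0.04931479  0.18827446] [-2.36225051  1.53257945  3.19613642]
side 598 tab [ 0.5693 -0.0418  0.1928] ypr [-11.5    0.45   1.15] lip [ 0.7024 -0.0688  0.1859] res 0.001
top 927 tab [ 0.5673 -0.0484  0.1903] ypr [-9.63 -0.56 -0.09] lip [ 0.7013 -0.0712  0.1857] res 0.0009
```

Flange is bearing on the rail. Release and withdraw along the tab's slope.

```bash
python3 -m creep '[[0,0,0,0,0,0,0.2],[0,0,0,0,0,0,0.3],[0,0,0,0,0,0,0.4],[0,0,0,0,0,0,0.55],[0,0,0,0,0,0,0.55],[0,0,0,0,0,0,0.55],[-0.005,0.0008,0.0087,0,0,0,0.55],[-0.01,0.0016,0.0173,0,0,0,0.55],[-0.01,0.0016,0.0173,0,0,0,0.55],[-0.01,0.0016,0.0173,0,0,0,0.55],[-0.015,0.0016,0.0173,0,0,0,0.55],[-0.035,0.005,0.01,0,0,0,0.55],[-0.035,0.005,0,0,0,0,0.55],[-0.035,-0.005,0,0,0,0,0.55],[-0.01,-0.03,0,0,0,0,0.55],[0,-0.04,0,0,0,0,0.55],[0,-0.04,0,0,0,0,0.55],[0,-0.04,0,0,0,0,0.55],[0,-0.04,0,0,0,0,0.55],[0,0,0,0,0,0,0.55]]'
python3 - <<'E'
from fit import *
look(np.array([.5692,-.0499,.1899]),np.radians(-9.2))
a=cv2.imread('pics/last_side.png')[110:310,200:400];b=cv2.imread('pics/last_top.png')[130:330,210:410]
cv2.imwrite('pics/f1.png',np.hstack([cv2.resize(q,(400,400)) for q in(a,b)]))
E
```

```text
time: 21.1
ee_pos: [0.4466, -0.2331, 0.2621]
eef_rot: [[0.854, -0.168, 0.492], [-0.142, -0.986, -0.091], [0.501, 0.007, -0.866]]
force: [0.1, 0.4, -1.1]
opening: 0.0477
grasp_force: 0.0
side 1513 tab [ 0.5673 -0.0478  0.1877] ypr [-9.9  -2.13 -0.19] lip [ 0.7013 -0.0712  0.1869] res 0.0008
top 888 tab [ 0.566  -0.0473  0.1881] ypr [-10.36  -1.76  -0.03] lip [ 0.6998 -0.0718  0.1864] res 0.0009
```

View pics/f1.png

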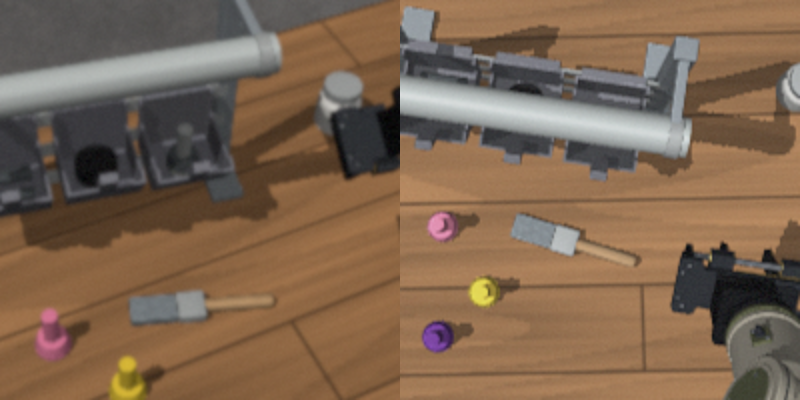

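The bin hangs by its lip in the free bay, within about 1 mm of centre. It leans about 2° forward from slack in the lip slot. The wheel's hub stands upright in it at (183,140) in the left half. The jar and brush haven't moved, and the arm is clear.

```bash
python3 -c "
from cell import env
print(env.sign_off())"
```

```text
the job is handed in; nothing more can be done
None
```

The job is handed in: the steel wheel stands hub up in the bin, and the bin hangs by its lip in the free bay, about 1 mm off centre and leaning about 2° forward, with the jar, brush and offcut left alone, in about 21 s of robot time.

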